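# Load the foil dispenser and hold its hidden bolt

## Task

Load the coil of copper foil onto the dispenser's upright spindle, fully down and flat on its hub, and let go of it. Then reach down into the narrow gap behind the guide bracket, take the bolt's hidden T-shaped head between the two fingers so that its flat sides stand upright, and keep holding it there against its spring so that I can tighten the nut in front: finish while still gripping it, with the coil still on the spindle. Leave the pots, the flux jar and the wooden block where they are.

Things in the scene. Friction and masses are not known exactly. Their poses are not given: they have to be found in the camera images.
- stand: Foil dispenser, fixed to the bench: grey deck 130 x 250 x 12 mm, a spindle at one end and a steel guide bracket at the other. Origin: centre of the deck's underside, on the bench. x points away from the robot at yaw 0 (the stand may be turned a little), y towards the bracket's end (left), z up. Spindle axis at y = -70 mm, bracket centred at y = +70 mm.
- spindle_foot (a point): Top face of the black hub at the foot of the spindle, on the spindle's axis, 22 mm above the bench, at x = 0, y = -70 mm of the stand; axes as the stand's. The hub is 40 mm in diameter and 10 mm high above the deck. The steel spindle is 12 mm in diameter and rises 46 mm above this point, the last 8 mm as a cone.
- coil_center (a point): Coil of copper foil, loose, standing flat on the bench: copper ring with white end discs, 56 mm outer diameter, 32 mm high, with a straight bore of 18 mm through its middle, about 0.15 kg. The point is its centre, half-way up (16 mm above its underside). z is its axis.
- coil: The same coil; this origin is the centre of its underside.
- bolt_head (a point): Centre of the dark steel T-shaped bolt head in the gap behind the bracket, on the bolt's axis, 78 mm above the bench, at x = 0, y = +70 mm of the stand. A bar 16 mm along the bolt (stand x), 14 mm thick between its flat sides (y), 36 mm long (z); its axes turn with the bolt. A shank 8 mm in diameter joins it to the bracket.
- bolt (a joint): Turn of the bolt about the stand's x axis, rad: 0 with the head's flat sides upright, positive when its top leans to the stand's -y (to the spindle). A light spring (0.2 N m per rad) turns it to lean about 0.35 whenever let go; squeezing the head between two fingers that close along the stand's y squares it to 0.
- nail_pot: Bystander: clear pot with nails, 107 mm across, 98 mm high; origin at the centre of its underside.
- glass_pot: Bystander: clear pot with glass scraps, 101 mm across, 90 mm high; origin at the centre of its underside.
- flux: Bystander: dark jar with black cap, 54 mm across, 74 mm high; origin at the centre of its underside.
- block: Bystander: small wooden block 32 x 60 x 22 mm; origin at the centre of its underside.
- bracket_top (a point): Middle of the bracket's top edge, 98 mm above the bench; axes as the stand's. Upright plate 94 mm wide (y), 6 mm thick; its back face is 26 mm ahead (-x) of the bolt head's centre. A brass nut and two brass pins are on its front. Behind it is a guard plate of the same width, 83 mm high. The gap between the two is 50 mm in x, open above and at both ends in y.

How it is judged:
By the outcome, as a careful person would: the job done as asked, in the order asked, and still so for the second after the job is handed in, while the arm keeps its last pose, push and grip.
It also fails if it takes over 48 s, if anything falls off the work surface, if the arm or the gripper's body presses on something with over 40 N, if the wrist force passes 120 N, or if a joint passes its speed limit or range.

## Robot

A 6-joint arm with a two-finger parallel gripper is mounted at the origin on a cart in front of the work surface, level with it; the furniture and walls round the work are solid. World frame = base frame: x ahead of the robot, y to its left, z up, the work surface at z = 0. Lengths are in m, angles in rad, forces in N, time in s.
With the tool pointing down it reaches from about 0.375 to 0.975 m from the base axis. Payload 3.8 kg.
Tool frame: the origin (TCP) lies midway between the tips of the shut fingers; the grasp point (between the pads) lies 19 mm behind it; x points along the fingers, z is the direction in which the jaws open and shut, and the axes are right-handed (so a half turn about x gives the same grasp; the last joint's range is limited). The gripper opens to 85 mm and grips with 20 to 120 N. Pads are 22 mm wide; open, the fingers measure 114 mm over their backs; the gripper's body (76 mm by 85 mm) begins 54 mm behind the grasp point. The pads swing forward as they close: fully open they stand 13 mm farther back than shut.
Start: joints at [-1.144, 0.264, 1.604, -0, 1.274, -0.037], TCP at [0.302, -0.604, 0.231] pointing down, gripper open.
Joint ranges: [-2.63, 2.63], [-0.94, 2.18], [0.31, 2.57], [-1.31, 4.45], [0, 2.66], [-2.55, 2.55]. Speed limits (rad/s): [2.57, 2.57, 3.14, 3.14, 3.14, 3.14].

## Interface

Orientations are given as a rotation vector (axis times angle).
In Python, from workcell import * gives the robot as it stands. The module is installed in compiled form; this text tells all that it offers.
- The arm moves only by the tool carry_out, never from a script. Its arguments are lists of equal length, an entry for each row: "offset": the shift along the tool's x, y, z in cm, a list of three; "delta_rot": the turn, a rotation vector about the tool's x, y, z in degrees, a list of three. A call has exactly 5 rows; each row shifts and turns the commanded pose from where the row before left it, along the tool's axes as they then stand; what a row does not reach is not made up. A row lasts 1/12 s, in which the tool goes at most 41.7 mm and 7.16 degrees, less where a joint would pass 70% of its speed; a pose out of reach is approached as far as the arm can. A call is refused whole if a number of a shift passes 4.17 or a number of a turn 7.16, either way. A call with a gripper value outside its range is refused whole. "fingers" is the opening, from -1 (shut) to 1 (fully open), set as the call begins (left out, the last holds). The fingers move at their own pace and stop on an object; "newtons" is the grip in N (left out, the last holds). Time passes only in rows, so rows that do not move let the fingers close, or fill a call up. It gives the time, the measured TCP pose, the force and the opening at its end, in the units of the state.
- read_state(): the state, without advancing time (a new reading comes with each control period).
- read_camera(name): name is "scene" or "top" or "wrist"; returns (picture, depth): 420x560x3 uint8, red, green, blue; 420x560 float32, m along the optical axis (not along the pixel's ray), 0 where there is no reading.
- get_calibration(name): a dict with "fx", "fy", "cx", "cy" (pixels), "R" (3x3) and "t" (3): a world point X has camera coordinates R X + t; the wrist camera has in their place "mount" (4x4, takes a point from camera to tool coordinates, whose origin is the TCP and whose axes are the tool frame's). Camera axes: x right, y down, z forward; pixel columns grow to the right and rows downward; lengths in m; the calibration is good to about 2 mm. A picture is of the moment at which its call begins: read the wrist's pose just before it. get_calibration takes no time and is no camera call.
- finish_job(): hands the job in, once; it reports no verdict.
The state is a dict: "time": time; "q": joint angles; "joint_vel": joint speeds; "joint_torque": joint torques, N m; "tool_pos": TCP position; "tcp_rot": TCP orientation; "wrist_force": force on the tool from outside, world axes, zero at the start; "torque": the same for the moment, N m; "width": opening from 0.0 (shut) to 1.0 (fully open).
Only numpy, scipy, OpenCV 4.12 (cv2) and the standard library are available. Lean on these libraries where they do the work, as an engineer would, in place of code of your own. Each camera call takes 0.05 s, during which the arm holds its last target. There are 200 camera calls.

## Working session

There is one attempt and no reset: what is moved stays moved. The work goes in short steps, Python scripts to look and compute and a tool call to move; the robot and the scene stay as the last step left them, time stands still between calls to the robot, and variables do not carry over. Pictures are saved under pics/ and viewed, about 8 in all and at most 12, crops included, and the job is handed in when it is done.

Besides the shell and the picture viewer there is one more tool, called after "Call:" as a command line: name --argument value ..., lists and objects as JSON in quotes. carry_out: Moves the arm, as the interface text tells. Its arguments: {"type":"object","properties":{"offset":{"type":"array"},"delta_rot":{"type":"array"},"fingers":{"type":"number"},"newtons":{"type":"number"}},"required":["offset","delta_rot"]}

```bash
mkdir -p pics; python3 - <<'E'
from workcell import *
import cv2,numpy as np
s=read_state();print(s)
for n in("scene","top"):
    p,d=read_camera(n);np.savez(f"{n}0.npz",p=p,d=d);cv2.imwrite(f"pics/{n}0.png",p[:,:,::-1]);c=get_calibration(n);print(n,c)
print(get_calibration("wrist"))
E
```

```text
{'time': 0.0, 'q': array([-1.14387185e+00,  2.64779885e-01,  1.60537667e+00, -1.24757586e-05,
        1.27371534e+00, -3.68922761e-02]), 'joint_vel': array([-0.00109468,  0.00243841, -0.00121881, -0.00039155, -0.00115219,
       -0.00093055]), 'joint_torque': array([-2.71282719e-03, -5.15113592e+01, -3.67312503e+01, -3.02959470e-04,
        1.29491184e-02,  9.79857816e-06]), 'tool_pos': array([ 0.30166465, -0.60301509,  0.22994259]), 'tcp_rot': array([ 0.86240645,  1.39556013, -0.86034354]), 'wrist_force': array([ 0.89046573,  0.65283886, -0.95091913]), 'torque': array([ 0.04536221,  0.03007769, -0.00765891]), 'width': 1.0006056283161515}
scene {'fx': 421.32156636805627, 'fy': 421.32156636805627, 'cx': 281.62825816878603, 'cy': 213.94264204448507, 'R': array([[-0.71766007, -0.69636473, -0.0063394 ],
       [-0.53635635,  0.55851883, -0.63275476],
       [ 0.44416877, -0.45070265, -0.77432631]]), 't': array([0.54719198, 0.26347014, 0.75363809])}
top {'fx': 485.4914326124051, 'fy': 485.4914326124051, 'cx': 273.94374759327826, 'cy': 205.12599114203894, 'R': array([[ 0.00560012, -0.99997162,  0.00503961],
       [-0.9910594 , -0.00622189, -0.13327624],
       [ 0.13330381, -0.00424819, -0.99106612]]), 't': array([0.16074229, 0.60194831, 1.02486062])}
{'fx': 293.07138914157946, 'fy': 293.07138914157946, 'cx': 273.51666301635464, 'cy': 210.9071891353507, 'mount': array([[-1.57398370e-04, -2.67796116e-01,  9.63475591e-01,
        -1.41743856e-01],
       [ 7.83408501e-04, -9.63475341e-01, -2.67795918e-01,
         6.81188214e-02],
       [ 9.99999681e-01,  7.12644327e-04,  3.61443202e-04,
        -9.82515952e-04],
       [ 0.00000000e+00,  0.00000000e+00,  0.00000000e+00,
         1.00000000e+00]])}
```

View pics/top0.png

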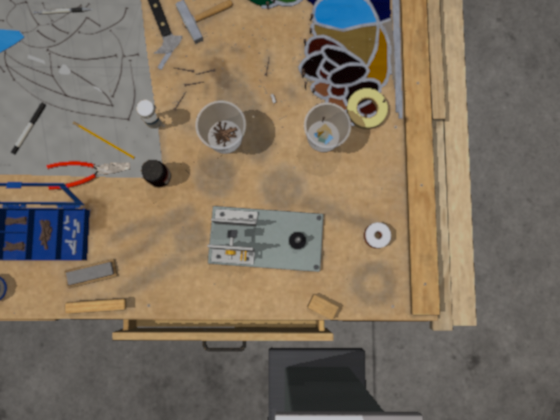

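View pics/scene0.png

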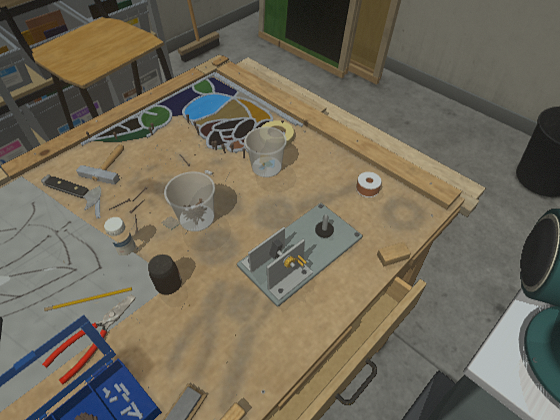

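The top view shows the coil at about (378,235), the spindle at (297,240), the bracket around (234,256), the guard plate around (235,214) and the bolt head near (232,235). A wooden rail runs to the right of the coil, from about column 408. The scene view agrees.

```bash
cat > h.py <<'E'
import numpy as np,cv2
from workcell import *
from scipy.spatial.transform import Rotation as Ro
def camw(n,s=None):
    c=get_calibration(n);K=np.array([[c["fx"],0,c["cx"]],[0,c["fy"],c["cy"]],[0,0,1]])
    if n=="wrist":
        T=np.eye(4);T[:3,:3]=Ro.from_rotvec(s["tcp_rot"]).as_matrix();T[:3,3]=s["tool_pos"];T=T@c["mount"]
        return K,T[:3,:3],T[:3,3]
    R=np.array(c["R"]);return K,R.T,-R.T@np.array(c["t"])
def ray(cam,uv,z):
    K,R,o=cam;uv=np.atleast_2d(uv).astype(float)
    d=(R@np.linalg.inv(K)@np.c_[uv,np.ones(len(uv))].T).T
    return o+d*((z-o[2])/d[:,2])[:,None]
def cloud(cam,d):
    K,R,o=cam;v,u=np.indices(d.shape);x=np.stack([(u-K[0,2])/K[0,0]*d,(v-K[1,2])/K[1,1]*d,d],-1)
    return x@R.T+o
E
python3 - <<'E'
from h import *
for n in("top","scene"):
    z=np.load(n+"0.npz");p,d=z["p"],z["d"];cam=camw(n);P=cloud(cam,d)
    # coil: ring region
    c=(378,235) if n=="top" else (369,180)
    hsv=cv2.cvtColor(p,cv2.COLOR_RGB2HSV)
    w=((hsv[...,1]<50)&(hsv[...,2]>170)).astype(np.uint8)
    m=np.zeros_like(w);m[c[1]-20:c[1]+20,c[0]-20:c[0]+20]=1
    cn,_=cv2.findContours(w*m,cv2.RETR_EXTERNAL,cv2.CHAIN_APPROX_NONE);b=max(cn,key=cv2.contourArea)
    hull=cv2.convexHull(b)[:,0];(e,ax,an)=cv2.fitEllipse(hull)
    print(n,"coil",e,ax,ray(cam,e,.032),"hull extents",np.ptp(ray(cam,hull,.032),0))
    g=(abs(P[...,2]-.012)<.006)&(hsv[...,1]<45)&(d>0)
    g=g&(P[...,0]>.3)&(P[...,0]<.75)
    k,l,st,ce=cv2.connectedComponentsWithStats(g.astype(np.uint8));
    for i in np.argsort(-st[1:,4])[:2]+1:
        cn,_=cv2.findContours((l==i).astype(np.uint8),cv2.RETR_EXTERNAL,cv2.CHAIN_APPROX_NONE)
        q=ray(cam,max(cn,key=len)[:,0],.012)[:,:2].astype(np.float32)
        print("deck",cv2.minAreaRect(q*1000),st[i])
    for zlo,zhi in((.06,.078),(.079,.088),(.09,.105)):
        s=(P[...,2]>zlo)&(P[...,2]<zhi)&(P[...,0]>.3)&(P[...,0]<.6)&(abs(P[...,1])<.35)&(d>0)
        k,l,st,ce=cv2.connectedComponentsWithStats(s.astype(np.uint8))
        for i in range(1,k):
            if st[i,4]>8: Q=P[l==i];print(zlo,st[i],Q.mean(0).round(4),np.ptp(Q,0).round(3))
E
```

```text
top coil (377.8431701660156, 234.70413208007812) (23.208349227905273, 24.3695068359375) [[ 0.53799945 -0.06403382  0.032     ]] hull extents [0.0505803  0.05078228 0.        ]
deck ((530.0376586914062, 183.04971313476562), (248.44631958007812, 128.8062286376953), 86.1653823852539) [ 208  206  115   66 5080]
deck ((450.95867919921875, 570.1954345703125), (26.57135772705078, 99.93268585205078), 13.722634315490723) [ 67 263  46  22 529]
0.06 [227 231   2   7   9] [0.5358 0.2626 0.0724] [0.013 0.003 0.008]
0.06 [295 237   6   6  22] [0.5247 0.1143 0.0643] [0.011 0.011 0.012]
0.06 [238 250   5  11  24] [0.4921 0.2345 0.0637] [0.021 0.008 0.009]
0.06 [243 251   3  10  19] [0.4893 0.2264 0.063 ] [0.019 0.004 0.006]
0.079 [211 219  44   6 108] [0.5606 0.252  0.0832] [0.01  0.09  0.009]
0.079 [229 238   4   9  29] [0.5178 0.2543 0.0819] [0.016 0.006 0.007]
0.079 [225 249   3   6  13] [0.4976 0.2641 0.0848] [0.01  0.005 0.008]
0.079 [228 250   8   9  32] [0.4912 0.2516 0.0824] [0.017 0.015 0.008]
0.09 [229 230   8   8  58] [0.5341 0.2489 0.095 ] [0.015 0.015 0.01 ]
0.09 [207 245  46   6 142] [
[... 484 characters left out ...]
06 [323 214   6   6  25] [0.5234 0.1137 0.0644] [0.01  0.011 0.011]
0.06 [248 229  37  31 182] [0.5588 0.2532 0.0696] [0.01  0.092 0.018]
0.06 [293 247  14  19  98] [0.4944 0.226  0.0662] [0.024 0.028 0.018]
0.06 [269 249  10  10  51] [0.5324 0.2601 0.071 ] [0.017 0.012 0.015]
0.06 [267 263  19  16  93] [0.5047 0.2825 0.0688] [0.014 0.04  0.018]
0.079 [248 227  37  28 138] [0.56   0.2527 0.0832] [0.012 0.093 0.008]
0.079 [267 243  38  31 142] [0.4978 0.2563 0.0837] [0.026 0.094 0.009]
0.079 [271 246  12   9  51] [0.5279 0.2547 0.0835] [0.025 0.016 0.009]
0.09 [272 239  11  11  76] [0.5327 0.2492 0.0952] [0.017 0.017 0.011]
0.09 [266 239  39  31 230] [0.504  0.2553 0.0967] [0.019 0.093 0.012]
```

```bash
cat >> h.py <<'E'
def plan(goal,yaw=None):
    """yaw: direction of jaw axis (tool z) in the xy plane, deg, mod 180; prints tool frame shift (cm) AFTER turning, and turn"""
    s=read_state();R=Ro.from_rotvec(s["tcp_rot"]).as_matrix()
    print("t",round(s["time"],2),"tcp",s["tool_pos"].round(4),"F",s["wrist_force"].round(1),"w",round(s["width"],3),"q",s["q"].round(2));print(R.round(3).tolist())
    x=np.array([0,0,-1.]);z=R[:,2]
    if yaw is not None:
        z=np.array([np.cos(np.radians(yaw)),np.sin(np.radians(yaw)),0]);z*=np.sign(z@R[:,2]) or 1
    else: z=z-(z@x)*x;z/=np.linalg.norm(z)
    G=np.c_[x,np.cross(z,x),z]
    print("turn deg",np.degrees(Ro.from_matrix(R.T@G).as_rotvec()).round(2),"shift cm before turn",(R.T@(np.array(goal)-s["tool_pos"])*100).round(2),"after",(G.T@(np.array(goal)-s["tool_pos"])*100).round(2))
E
python3 - <<'E'
from h import *
plan((.5375,-.0644,.15),0)
z=np.load("top0.npz");P=cloud(camw("top"),z["d"])
print(P[235,395:445:4].round(3))
E
```

```text
t 0.1 tcp [ 0.3017 -0.6031  0.2301] F [ 0.8  0.1 -0.2] w 0.999 q [-1.14  0.26  1.61 -0.    1.27 -0.04]
[[-0.001, 0.894, 0.447], [0.002, 0.447, -0.894], [-1.0, 0.0, -0.002]]
turn deg [-63.43  -0.1   -0.07] shift cm before turn [  8.09  45.19 -37.61] after [ 8.01 53.87 23.58]
[[ 0.54  -0.109  0.004]
 [ 0.54  -0.118  0.003]
 [ 0.54  -0.129 -0.004]
 [ 0.54  -0.136  0.005]
 [ 0.539 -0.141  0.018]
 [ 0.539 -0.151  0.014]
 [ 0.539 -0.159  0.018]
 [ 0.539 -0.166  0.023]
 [ 0.539 -0.177  0.017]
 [ 0.539 -0.185  0.019]
 [ 0.539 -0.195  0.017]
 [ 0.542 -0.217 -0.021]
 [ 0.542 -0.225 -0.018]]
```

Call:
carry_out --offset '[[0,0,0],[0,0,0],[0,0,0],[0,0,0],[0,0,0]]' --delta_rot '[[6.08,0,0],[6.08,0,0],[6.08,0,0],[6.08,0,0],[6.08,0,0]]' --fingers 1

```text
time: 0.52
tool_pos: [0.3018, -0.6033, 0.2305]
tcp_rot: [1.263, 1.176, -1.262]
wrist_force: [-1.0, 0.3, -0.4]
width: 0.997
```

Call:
carry_out --offset '[[0.2,0.6,-1.8],[0.5,1.33,-3.69],[0.5,1.33,-3.69],[0.5,1.33,-3.69],[0.5,1.33,-3.69]]' --delta_rot '[[0,0,0],[0,0,0],[0,0,0],[0,0,0],[0,0,0]]'

```text
time: 0.93
tool_pos: [0.372, -0.4406, 0.2083]
tcp_rot: [1.259, 1.178, -1.259]
wrist_force: [0.7, 0.4, -0.3]
width: 0.999
```

Call:
carry_out --offset '[[0.5,1.33,-3.69],[0.5,1.33,-3.69],[0.5,1.33,-3.69],[0.5,1.33,-3.69],[0.5,1.33,-3.69]]' --delta_rot '[[0,0,0],[0,0,0],[0,0,0],[0,0,0],[0,0,0]]'

```text
time: 1.35
tool_pos: [0.4508, -0.2608, 0.1837]
tcp_rot: [1.258, 1.177, -1.259]
wrist_force: [1.4, 0.0, -0.3]
width: 0.998
```

Call:
carry_out --offset '[[0.5,1.33,-3.69],[0.5,1.33,-3.69],[0.5,1.33,-3.69],[0.5,1.33,-3.69],[0.3,0.8,-1.9]]' --delta_rot '[[0,0,0],[0,0,0],[0,0,0],[0,0,0],[0,0,0]]'

```text
time: 1.77
tool_pos: [0.5232, -0.0968, 0.1604]
tcp_rot: [1.258, 1.18, -1.257]
wrist_force: [-0.3, -0.6, 0.3]
width: 1.001
```

Call:
carry_out --offset '[[0,0,0],[0,0,0],[0,0,0],[0,0,0],[0,0,0]]' --delta_rot '[[0,0,0],[0,0,0],[0,0,0],[0,0,0],[0,0,0]]'

```text
time: 2.18
tool_pos: [0.5226, -0.1018, 0.1614]
tcp_rot: [1.259, 1.176, -1.26]
wrist_force: [1.1, -0.5, -0.1]
width: 1.0
```

```bash
python3 - <<'E'
from h import *
plan((.5375,-.0644,.001),-93.8)
s=read_state();p,d=read_camera("wrist");cv2.imwrite("pics/w1.png",p[:,:,::-1]);np.savez("w1.npz",p=p,d=d)
P=cloud(camw("wrist",s),d)
hsv=cv2.cvtColor(p,cv2.COLOR_RGB2HSV)
w=(hsv[...,1]<60)&(hsv[...,2]>150)&(abs(P[...,2]-.032)<.01)&(abs(P[...,1]+.064)<.06)
k,l,st,ce=cv2.connectedComponentsWithStats(w.astype(np.uint8));i=np.argmax(st[1:,4])+1
cn,_=cv2.findContours((l==i).astype(np.uint8),cv2.RETR_EXTERNAL,cv2.CHAIN_APPROX_NONE)
q=ray(camw("wrist",s),cv2.convexHull(max(cn,key=len))[:,0],.032)[:,:2].astype(np.float32)
print("coil",cv2.minEnclosingCircle(q),st[i])
E
```

```text
t 2.18 tcp [ 0.5226 -0.1018  0.1614] F [ 1.1 -0.5 -0.1] w 1.0 q [-0.24  0.05  1.98 -0.    1.11  1.4 ]
[[0.0, 0.998, -0.069], [-0.0, -0.069, -0.998], [-1.0, 0.0, 0.0]]
turn deg [-0.13  0.02 -0.01] shift cm before turn [16.04  1.23 -3.84] after [16.04  1.24 -3.83]
coil ((0.536723256111145, -0.06432851403951645), 0.0277114175260067) [ 205  163   58   57 2318]
```

View pics/w1.png

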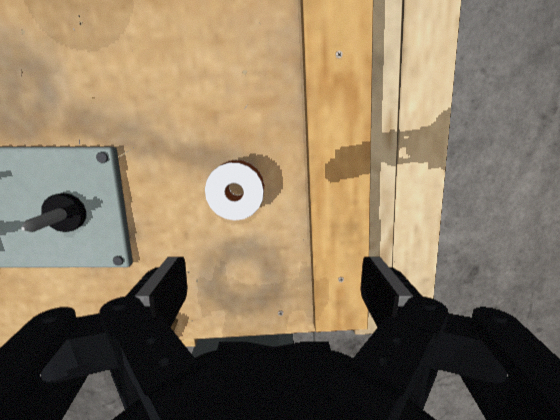

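The wrist view shows the coil at (235,190), clear of the rail. Its radius measures 27.7 mm against the expected 28 mm. I'll move over it and go down.

Call:
carry_out --offset '[[1.0,0.6,-1.9],[2.5,0.6,-1.9],[3,0,0],[3,0,0],[2,0,0]]' --delta_rot '[[0,0,0],[0,0,0],[0,0,0],[0,0,0],[0,0,0]]'

```text
time: 2.65
tool_pos: [0.5359, -0.0639, 0.0439]
tcp_rot: [1.258, 1.178, -1.261]
wrist_force: [-0.4, 0.1, -0.2]
width: 1.001
```

Call:
carry_out --offset '[[1.5,0,0],[1.2,0,0],[1.0,0,0],[0.8,0,0],[0,0,0]]' --delta_rot '[[0,0,0],[0,0,0],[0,0,0],[0,0,0],[0,0,0]]'

```text
time: 3.07
tool_pos: [0.5365, -0.0637, 0.0001]
tcp_rot: [1.258, 1.178, -1.26]
wrist_force: [-0.7, 0.5, 0.9]
width: 1.003
```

```bash
python3 - <<'E'
from h import *
plan((.537,-.0644,.001),-93.8)
E
```

```text
t 3.07 tcp [ 5.365e-01 -6.370e-02  1.000e-04] F [-0.7  0.5  0.9] w 1.003 q [-0.16  0.27  2.08 -0.    0.8   1.47]
[[-0.002, 0.998, -0.067], [0.0, -0.067, -0.998], [-1.0, -0.002, -0.0]]
turn deg [-0.06 -0.01  0.11] shift cm before turn [-0.09  0.05  0.06] after [-0.09  0.05  0.06]
```

Call:
carry_out --offset '[[-0.2,0,0],[0,0,0],[0,0,0],[0,0,0],[0,0,0]]' --delta_rot '[[0,0,0],[0,0,0],[0,0,0],[0,0,0],[0,0,0]]' --fingers -1 --newtons 30

```text
time: 3.48
tool_pos: [0.5389, -0.0638, 0.005]
tcp_rot: [1.259, 1.174, -1.256]
wrist_force: [-2.4, -0.7, 6.3]
width: 0.644
```

Call:
carry_out --offset '[[0,0,0],[0,0,0],[0,0,0],[0,0,0],[0,0,0]]' --delta_rot '[[0,0,0],[0,0,0],[0,0,0],[0,0,0],[0,0,0]]'

```text
time: 3.9
tool_pos: [0.539, -0.0638, 0.005]
tcp_rot: [1.259, 1.174, -1.256]
wrist_force: [-0.7, -0.9, 5.4]
width: 0.645
```

Call:
carry_out --offset '[[-1,0,0],[-2,0,0],[-3,0,0],[-3,0,0],[-1,0,0]]' --delta_rot '[[0,0,0],[0,0,0],[0,0,0],[0,0,0],[0,0,0]]'

```text
time: 4.32
tool_pos: [0.5404, -0.0638, 0.1084]
tcp_rot: [1.261, 1.171, -1.253]
wrist_force: [1.6, -0.2, -0.5]
width: 0.643
```

Call:
carry_out --offset '[[0,0,-0.5],[0,0,-2],[0,0,-2],[0,0,-2],[0,0,-1]]' --delta_rot '[[0,0,0],[0,0,0],[0,0,0],[0,0,0],[0,0,0]]'

```text
time: 4.73
tool_pos: [0.5408, 0.0134, 0.1014]
tcp_rot: [1.257, 1.18, -1.26]
wrist_force: [0.3, 0.3, -1.2]
width: 0.646
```

Call:
carry_out --offset '[[0,0,0],[0,0,0],[0,0,0],[0,0,0],[0,0,0]]' --delta_rot '[[0,0,0],[0,0,0],[0,0,0],[0,0,0],[0,0,0]]'

```text
time: 5.15
tool_pos: [0.5424, 0.0105, 0.1031]
tcp_rot: [1.259, 1.176, -1.259]
wrist_force: [1.5, -0.1, -1.0]
width: 0.645
```

```bash
python3 - <<'E'
from h import *
plan((.5245,.1135,.095),-93.8)
s=read_state();p,d=read_camera("wrist");cv2.imwrite("pics/w2.png",p[:,:,::-1]);np.savez("w2.npz",p=p,d=d)
E
```

```text
t 5.15 tcp [0.5424 0.0105 0.1031] F [ 1.5 -0.1 -1. ] w 0.645 q [-0.03  0.13  2.01 -0.    1.    1.61]
[[-0.0, 0.998, -0.068], [-0.0, -0.068, -0.998], [-1.0, -0.0, 0.0]]
turn deg [-0.09  0.01  0.01] shift cm before turn [  0.81  -2.48 -10.15] after [  0.81  -2.46 -10.16]
```

View pics/w2.png

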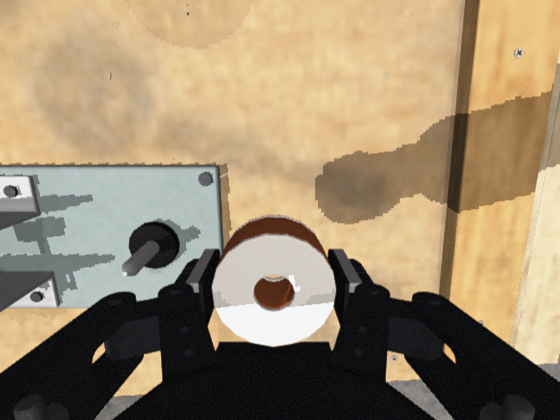

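The coil is held level at about (274,290) with its bore at (274,292). The spindle tip is near (127,271). Next I'll measure both in this picture.

```bash
python3 - <<'E'
from h import *
s=read_state();z=np.load("w2.npz");p,d=z["p"],z["d"];cam=camw("wrist",s);P=cloud(cam,d)
hsv=cv2.cvtColor(p,cv2.COLOR_RGB2HSV)
w=(hsv[...,1]<60)&(hsv[...,2]>140);w[:225]=0;w[:,:205]=0;w[:,345:]=0
k,l,st,ce=cv2.connectedComponentsWithStats(w.astype(np.uint8));i=np.argmax(st[1:,4])+1;print(st[i],"ztop",np.median(P[l==i],0))
cn,h=cv2.findContours((l==i).astype(np.uint8),cv2.RETR_CCOMP,cv2.CHAIN_APPROX_NONE)
zt=np.median(P[l==i][:,2])
for c,hh in zip(cn,h[0]):
    if len(c)<25: continue
    c=cv2.convexHull(c)
    q=ray(cam,c[:,0],zt)[:,:2].astype(np.float32);print("outer" if hh[3]<0 else "hole",cv2.minEnclosingCircle(q),q.mean(0))
    print(cv2.fitEllipse(q*1000), q.min(0),q.max(0))
m=(P[...,2]>.045)&(P[...,2]<.075)&(d>0);m[:,190:]=0;m[:,:105]=0
Q=P[m]
for a in range(45,75,5):
    S=Q[(Q[:,2]*1000>=a)&(Q[:,2]*1000<a+5)]
    if len(S):print(a,len(S),S.mean(0).round(4),S.min(0).round(4),S.max(0).round(4))
v,u=np.where(m);print("tip px",u.min(),v[u<=u.min()+3].mean(),ray(cam,(127,271),.068))
E
```

```text
[ 212  234  124  113 9794] ztop [0.54220353 0.01149804 0.12928668]
outer ((0.5401759743690491, 0.011739696376025677), 0.02822941727936268) [0.53972256 0.01063898]
((540.1039428710938, 11.67698860168457), (54.81066131591797, 55.986183166503906), 83.89498901367188) [ 0.5121277  -0.01553774] [0.5681484  0.03888271]
hole ((0.5400587320327759, 0.011717844754457474), 0.009545309469103813) [0.5398914 0.0110107]
((540.196533203125, 11.675616264343262), (18.41712760925293, 18.79805564880371), 147.8740997314453) [0.5309413  0.00221024] [0.5482658  0.02093597]
hole ((0.5481537580490112, 0.011001255363225937), 0.0036033063661307096) [0.5476778  0.01116593]
((548.1495361328125, 11.086660385131836), (3.366288185119629, 6.9528584480285645), 175.60040283203125) [0.54645973 0.0075305 ] [0.54953295 0.01447201]
45 64 [0.5272 0.1093 0.0477] [0.5209 0.1062 0.0452] [0.5302 0.1152 0.0499]
50 69 [0.5271 0.1092 0.0527] [0.5211 0.1062 0.0502] [0.5303 0.1151 0.0549]
55 92 [0.5267 0.1097 0.0579] [0.5187 0.1063 0.055 ] [0.5306 0.1174 0.06  ]
60 140 [0.526  0.111  0.0622] [0.5194 0.107  0.0601] [0.53   0.1171 0.065 ]
65 49 [0.5246 0.112  0.0663] [0.5217 0.1091 0.065 ] [0.5272 0.115  0.0684]
tip px 122 268.3529411764706 [[0.52604545 0.11020715 0.068     ]]
```

Call:
carry_out --offset '[[0,-0.25,-1.1],[0,-0.5,-2.2],[0,-0.5,-2.2],[0,-0.5,-2.2],[0,-0.51,-2.21]]' --delta_rot '[[0,0,0],[0,0,0],[0,0,0],[0,0,0],[0,0,0]]'

```text
time: 5.62
tool_pos: [0.5261, 0.1129, 0.1034]
tcp_rot: [1.259, 1.177, -1.259]
wrist_force: [-0.1, 0.4, -0.9]
width: 0.644
```

Call:
carry_out --offset '[[0.5,0,0],[0.5,0,0],[0.2,0,0],[0,0,0],[0,0,0]]' --delta_rot '[[0,0,0],[0,0,0],[0,0,0],[0,0,0],[0,0,0]]'

```text
time: 6.03
tool_pos: [0.5262, 0.1109, 0.0908]
tcp_rot: [1.258, 1.177, -1.26]
wrist_force: [0.2, 0.7, -1.0]
width: 0.64
```

```bash
python3 - <<'E'
from h import *
s=read_state();plan((.5424-.0158,.0105+.1004,.0277),-93.8)
s=read_state();p,d=read_camera("wrist");cv2.imwrite("pics/w3.png",p[215:380,180:370,::-1].repeat(3,0).repeat(3,1))
E
```

```text
t 6.03 tcp [0.5262 0.1109 0.0908] F [ 0.2  0.7 -1. ] w 0.64 q [ 0.16  0.14  2.03 -0.    0.97  1.8 ]
[[-0.001, 0.998, -0.068], [-0.0, -0.068, -0.998], [-1.0, -0.001, 0.0]]
turn deg [-0.09  0.02  0.05] shift cm before turn [ 6.31  0.04 -0.  ] after [6.31 0.04 0.  ]
```

View pics/w3.png

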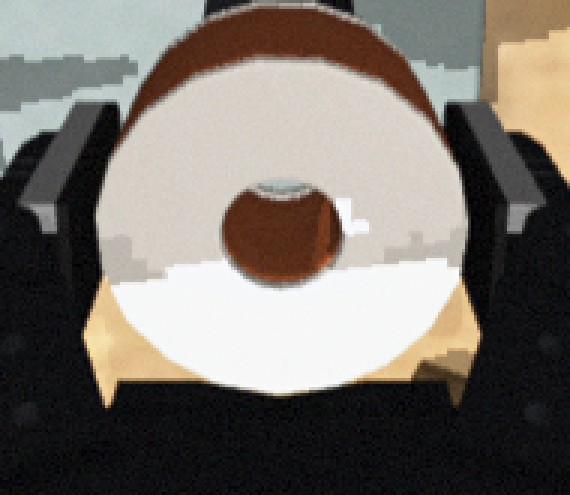

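The coil is level in the jaws with its bore at about (282,235) in the crop. The spindle is still hidden below it. I'll lower gently and watch the force.

Call:
carry_out --offset '[[0.5,0.04,0],[0.6,0,0],[0.6,0,0],[0.6,0,0],[0.6,0,0]]' --delta_rot '[[0,0,0],[0,0,0],[0,0,0],[0,0,0],[0,0,0]]'

```text
time: 6.5
tool_pos: [0.5266, 0.1115, 0.0613]
tcp_rot: [1.258, 1.177, -1.259]
wrist_force: [-0.4, 0.4, -1.7]
width: 0.645
```

Call:
carry_out --offset '[[0.3,0,0],[0.3,0,0],[0.3,0,0],[0.2,0,0],[0,0,0]]' --delta_rot '[[0,0,0],[0,0,0],[0,0,0],[0,0,0],[0,0,0]]'

```text
time: 6.92
tool_pos: [0.5267, 0.1117, 0.0509]
tcp_rot: [1.258, 1.177, -1.259]
wrist_force: [0.1, 0.6, 0.2]
width: 0.642
```

Now at z 0.051, the coil's underside is past the spindle tip (about 0.045 against 0.068) with no contact force. I'll continue down.

Call:
carry_out --offset '[[0.4,0,0],[0.4,0,0],[0.4,0,0],[0.4,0,0],[0.3,0,0]]' --delta_rot '[[0,0,0],[0,0,0],[0,0,0],[0,0,0],[0,0,0]]'

```text
time: 7.33
tool_pos: [0.5266, 0.1116, 0.0317]
tcp_rot: [1.258, 1.177, -1.259]
wrist_force: [-0.5, 0.2, -1.0]
width: 0.646
```

Call:
carry_out --offset '[[0.2,0,0],[0.1,0,0],[0.1,0,0],[0.1,0,0],[0,0,0]]' --delta_rot '[[0,0,0],[0,0,0],[0,0,0],[0,0,0],[0,0,0]]'

```text
time: 7.75
tool_pos: [0.5269, 0.1117, 0.0272]
tcp_rot: [1.258, 1.177, -1.258]
wrist_force: [0.4, 0.4, -1.1]
width: 0.642
```

Call:
carry_out --offset '[[0.05,0,0],[0.05,0,0],[0.05,0,0],[0,0,0],[0,0,0]]' --delta_rot '[[0,0,0],[0,0,0],[0,0,0],[0,0,0],[0,0,0]]'

```text
time: 8.17
tool_pos: [0.527, 0.1117, 0.027]
tcp_rot: [1.258, 1.177, -1.258]
wrist_force: [-3.8, -0.0, 7.8]
width: 0.645
```

There is contact at z 0.027, so the coil is on the hub. Release, then go up.

Call:
carry_out --offset '[[0,0,0],[0,0,0],[0,0,0],[0,0,0],[0,0,0]]' --delta_rot '[[0,0,0],[0,0,0],[0,0,0],[0,0,0],[0,0,0]]' --fingers 1

```text
time: 8.58
tool_pos: [0.5269, 0.1117, 0.0257]
tcp_rot: [1.258, 1.177, -1.258]
wrist_force: [0.2, -0.0, -1.7]
width: 1.004
```

Call:
carry_out --offset '[[-0.3,0,0],[-1,0,0],[-2,0,0],[-3,0,0],[-4,0,0]]' --delta_rot '[[0,0,0],[0,0,0],[0,0,0],[0,0,0],[0,0,0]]'

```text
time: 9.0
tool_pos: [0.5244, 0.1113, 0.1277]
tcp_rot: [1.255, 1.18, -1.263]
wrist_force: [0.6, 0.8, -1.3]
width: 1.002
```

Call:
carry_out --offset '[[-3,0,0],[-1.5,0,0],[0,0,-1],[0,0,-2],[0,0,-2]]' --delta_rot '[[0,0,0],[0,0,0],[0,0,0],[0,0,0],[0,0,0]]'

```text
time: 9.42
tool_pos: [0.5301, 0.1621, 0.1742]
tcp_rot: [1.26, 1.176, -1.259]
wrist_force: [-0.0, -0.7, 0.3]
width: 1.005
```

Call:
carry_out --offset '[[0,0,-2],[0,0,0],[0,0,0],[0,0,0],[0,0,0]]' --delta_rot '[[0,0,0],[0,0,0],[0,0,0],[0,0,0],[0,0,0]]'

```text
time: 9.83
tool_pos: [0.5311, 0.1809, 0.1732]
tcp_rot: [1.257, 1.177, -1.26]
wrist_force: [-0.4, -0.0, -0.0]
width: 0.999
```

```bash
python3 - <<'E'
from h import *
plan((.5337,.2528,.06),-93.8)
s=read_state();p,d=read_camera("wrist");cv2.imwrite("pics/w4.png",p[:,:,::-1]);np.savez("w4.npz",p=p,d=d)
E
```

```text
t 9.83 tcp [0.5311 0.1809 0.1732] F [-0.4 -0.  -0. ] w 0.999 q [ 0.28  0.09  1.91 -0.    1.14  1.92]
[[-0.001, 0.998, -0.067], [-0.001, -0.067, -0.998], [-1.0, -0.001, 0.001]]
turn deg [-0.05  0.04  0.06] shift cm before turn [11.32 -0.21 -7.2 ] after [11.32 -0.22 -7.19]
```

View pics/w4.png

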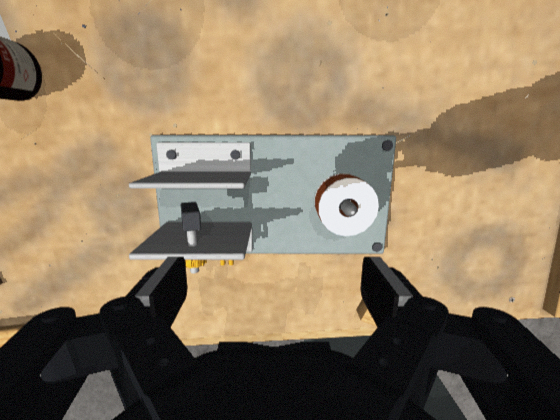

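The coil sits flat on the spindle at (348,207). The guard plate's top edge is at about row 180, the bracket's near row 257, and the T head is at (191,215). I'll measure these.

```bash
python3 - <<'E'
from h import *
s=read_state();z=np.load("w4.npz");p,d=z["p"],z["d"];cam=camw("wrist",s);P=cloud(cam,d)
ey=np.array([.0668,.9978]);ex=np.array([.9978,-.0668])
c=P[185:230,325:372].reshape(-1,3);w=p[185:230,325:372].reshape(-1,3).min(1)>170
print("coil top z",np.percentile(c[w][:,2],[5,50,95]).round(4),c[w].mean(0).round(4))
for n,(u0,u1,v0,v1),zl,zh in(("guard",(125,255,165,192),.078,.09),("bracket",(125,255,215,265),.093,.105),("head",(175,205,198,225),.085,.105),("headall",(175,205,198,235),.05,.105)):
    S=P[v0:v1,u0:u1].reshape(-1,3);S=S[(S[:,2]>zl)&(S[:,2]<zh)]
    if n=="head":S=S[S[:,0]>.518]
    a=np.c_[S[:,:2]@ex,S[:,:2]@ey,S[:,2]]
    print(n,len(S),"stand-axes lo/med/hi",np.percentile(a,[3,50,97],axis=0).round(4).tolist())
b=np.array([.5337,.2528]);print("bolt predicted",b@ex,b@ey,"tcp",s["tool_pos"][:2]@ex,s["tool_pos"][:2]@ey)
E
```

```text
coil top z [0.0521 0.0532 0.0544] [0.525  0.1131 0.0537]
guard 713 stand-axes lo/med/hi [[0.5406, 0.2433, 0.0794], [0.5431, 0.2876, 0.0819], [0.5449, 0.3303, 0.0833]]
bracket 1047 stand-axes lo/med/hi [[0.4853, 0.2439, 0.0933], [0.4891, 0.2838, 0.0964], [0.5196, 0.3301, 0.0981]]
head 295 stand-axes lo/med/hi [[0.5134, 0.2759, 0.0872], [0.5195, 0.2821, 0.0939], [0.524, 0.2888, 0.0966]]
headall 589 stand-axes lo/med/hi [[0.49, 0.2761, 0.0528], [0.5184, 0.2844, 0.0926], [0.5241, 0.3015, 0.0965]]
bolt predicted 0.51563882 0.287895 tcp 0.5179925536625379 0.2159013227347647
```

Call:
carry_out --offset '[[0,-0.05,-1],[0,-0.05,-2],[0,-0.05,-2],[0,-0.05,-1.5],[0,-0.05,-0.66]]' --delta_rot '[[0,0,0],[0,0,0],[0,0,0],[0,0,0],[0,0,0]]'

```text
time: 10.3
tool_pos: [0.534, 0.255, 0.1739]
tcp_rot: [1.259, 1.178, -1.257]
wrist_force: [-0.6, -0.9, 0.6]
width: 0.998
```

Call:
carry_out --offset '[[1,0,0],[1,0,0],[1,0,0],[0,0,0],[0,0,0]]' --delta_rot '[[0,0,0],[0,0,0],[0,0,0],[0,0,0],[0,0,0]]'

```text
time: 10.72
tool_pos: [0.5326, 0.2519, 0.1418]
tcp_rot: [1.256, 1.178, -1.262]
wrist_force: [0.2, -1.2, -0.1]
width: 1.001
```

```bash
python3 - <<'E'
from h import *
ey=np.array([.0668,.9978]);ex=np.array([.9978,-.0668])
g=.5155*ex+.2875*ey;print(g)
plan((*g,.059),-93.83)
s=read_state();p,d=read_camera("wrist");cv2.imwrite("pics/w5.png",p[:,:,::-1])
E
```

```text
[0.5335709 0.2524321]
t 10.72 tcp [0.5326 0.2519 0.1418] F [ 0.2 -1.2 -0.1] w 1.001 q [ 0.4   0.18  1.88 -0.    1.09  2.04]
[[-0.003, 0.998, -0.068], [-0.002, -0.068, -0.998], [-1.0, -0.003, 0.002]]
turn deg [-0.04  0.1   0.18] shift cm before turn [ 8.28  0.12 -0.07] after [ 8.28  0.09 -0.06]
```

View pics/w5.png

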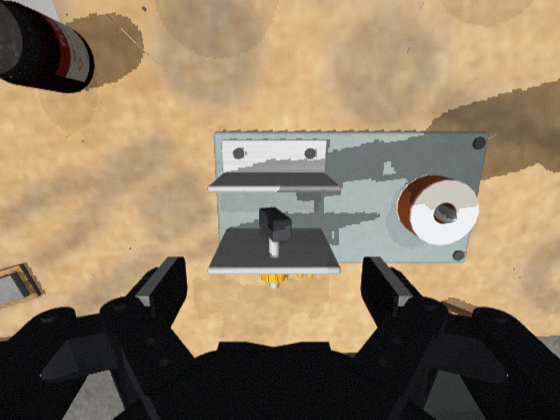

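The fingers at (165,280) and (385,280) straddle the head at (275,222), and the gap is centred below them. Descend.

Call:
carry_out --offset '[[1,0.09,-0.06],[1.5,0,0],[1.3,0,0],[1,0,0],[0.7,0,0]]' --delta_rot '[[0,0,0],[0,0,0],[0,0,0],[0,0,0],[0,0,0]]'

```text
time: 11.18
tool_pos: [0.5339, 0.2532, 0.0869]
tcp_rot: [1.257, 1.178, -1.26]
wrist_force: [-0.4, 0.2, -0.0]
width: 1.001
```

Call:
carry_out --offset '[[0.7,0,0],[0.7,0,0],[0.7,0,0],[0.6,0,0],[0,0,0]]' --delta_rot '[[0,0,0],[0,0,0],[0,0,0],[0,0,0],[0,0,0]]'

```text
time: 11.6
tool_pos: [0.5339, 0.2533, 0.0602]
tcp_rot: [1.257, 1.178, -1.26]
wrist_force: [-0.0, -0.4, -0.4]
width: 0.998
```

```bash
python3 - <<'E'
from h import *
plan((.5336,.2524,.059),-93.83)
E
```

```text
t 11.6 tcp [0.5339 0.2533 0.0602] F [-0.  -0.4 -0.4] w 0.998 q [0.4  0.27 1.94 0.   0.94 2.04]
[[-0.002, 0.998, -0.067], [-0.001, -0.067, -0.998], [-1.0, -0.002, 0.001]]
turn deg [0.   0.06 0.12] shift cm before turn [ 0.12 -0.02  0.09] after [ 0.12 -0.02  0.09]
```

Call:
carry_out --offset '[[0.1,0,0.05],[0,0,0],[0,0,0],[0,0,0],[0,0,0]]' --delta_rot '[[0,0,0],[0,0,0],[0,0,0],[0,0,0],[0,0,0]]' --fingers -1 --newtons 50

```text
time: 12.02
tool_pos: [0.5351, 0.2531, 0.0613]
tcp_rot: [1.258, 1.176, -1.258]
wrist_force: [-0.4, -6.6, 5.2]
width: 0.302
```

Call:
carry_out --offset '[[0,0,0],[0,0,0],[0,0,0],[0,0,0],[0,0,0]]' --delta_rot '[[0,0,0],[0,0,0],[0,0,0],[0,0,0],[0,0,0]]'

```text
time: 12.43
tool_pos: [0.535, 0.2514, 0.0618]
tcp_rot: [1.256, 1.175, -1.259]
wrist_force: [-0.6, -7.2, 5.8]
width: 0.153
```

Call:
carry_out --offset '[[0,0,0],[0,0,0],[0,0,0],[0,0,0],[0,0,0]]' --delta_rot '[[0,0,0],[0,0,0],[0,0,0],[0,0,0],[0,0,0]]'

```text
time: 12.85
tool_pos: [0.535, 0.2514, 0.0618]
tcp_rot: [1.256, 1.175, -1.259]
wrist_force: [-1.7, -7.1, 5.5]
width: 0.152
```

```bash
python3 - <<'E'
from h import *
plan((.5336,.2524,.059),-93.83);print("width mm",read_state()["width"]*85,read_state()["torque"])
p,d=read_camera("wrist");q,_=read_camera("scene")
cv2.imwrite("pics/w6.png",np.hstack([cv2.resize(p[150:350,130:450],None,fx=1.25,fy=1.25),cv2.resize(q[160:310,190:400],(400,250))])[:,:,::-1])
E
```

```text
t 12.85 tcp [0.535  0.2514 0.0618] F [-1.7 -7.1  5.5] w 0.152 q [ 0.4   0.27  1.94 -0.    0.94  2.04]
[[0.0, 0.998, -0.066], [-0.003, -0.066, -0.998], [-1.0, 0.0, 0.003]]
turn deg [ 0.03  0.15 -0.02] shift cm before turn [ 0.28 -0.15 -0.09] after [ 0.28 -0.15 -0.09]
width mm 12.957329359288146 [-1.06601513  0.17538971 -0.03329016]
```

View pics/w6.png

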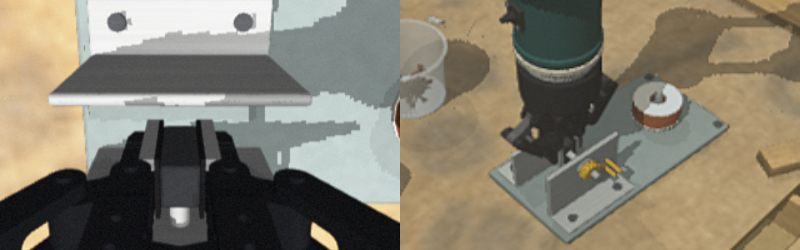

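The left crop shows the T head between both pads, standing upright. The right crop shows the coil flat on the spindle. The opening reads 13.0 mm. The coil read 54.8 mm for a true 56 mm, so correcting for the same offset gives about 14 mm, which fits a squared head. Readings are steady, so I'm handing in.

```bash
python3 -c "
from workcell import *
print(finish_job())"
```

```text
the job is handed in; nothing more can be done
None
```

The coil is on the spindle, flat on its hub and released, and the gripper is still holding the bolt's T head square with a 50 N grip. I handed the job in at about 13 s of the 48 s allowed; no verdict was reported.

**Coil:** after release its top measured about 53.7 mm above the bench, against 54 mm expected. The last picture still shows it flat on the spindle.

**Bolt head:**
- **Squareness:** the opening was steady at 13.0 mm for a 14 mm head. The coil also read 1.2 mm under its size, so this fits a squared head. The last picture also shows it upright between both pads.
- **Residual force:** the wrist still reads about 7 N sideways and 5 N upwards, because the grip sits about 2 to 3 mm off the commanded pose. I left it because the readings were stable and far below the limits.

**Bystanders:** the pots, the flux jar and the wooden block were not touched.

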